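Pin the eyed core plate into the assembly yoke

TASK

Take the core plate with the red grip band from the rack and stand it on the fixture with its eye between the two yellow ears of the yoke; then draw the bronze lifting pin out of its blue holster and pass it from either side through both ears and the plate's eye until its square head is right up against the ear. Let go of everything, and leave the other two plates, the ceramic core print and the brass rammer head where they are.

Things in the scene. Friction and masses are not known exactly. Their poses are not given: they have to be found in the camera images.
- fixture: Fixed fixture, yaw up to 0.35 rad. Origin: centre of its underside. Dark slab 200 (x) x 90 x 20 mm thick; the plate stands on the slab's top, along x, centred on the origin, eye to +x. At x = -77 to -42 mm two cheeks with a 17 mm gap, tops 50 mm above the bench. End stops, inner faces at x = +-82.5 mm, tops 50 mm up. Yoke: see yoke_eye.
- yoke_eye (a point): Midway between the yoke's two yellow ears on their holes' axis (along y): x 52, y 0, z 62 mm in the fixture's frame, whose axes it has. Each ear is 44 mm wide in x, 12 mm thick, its top 84 mm above the bench; inner faces 17 mm apart, outer faces at y = +-20.5 mm; hole 19 mm in diameter. The pin may enter from either side.
- rack: Fixed steel rack, left or right of the fixture, yaw up to 0.3 rad. Origin: centre of its underside. 180 x 150 mm; three slots along x at y = -50, 0, +50 mm, each holding one upright plate. Slot floor 10 mm above the bench, walls up to 42 mm with a 15 mm gap between them; end walls 30 mm high at x = +-86 mm.
- eye_plate: Loose aluminium plate with a 22 mm eye and a red band on its top edge, 160 (x) x 12 (y) x 80 mm high, 0.32 to 0.48 kg, upright in any slot of the rack. Origin: centre of its underside. Eye along y at x = +52, z = 42 mm; band from x = -47 to +23 mm: pinched there across its 12 mm from above, the fingers stay clear of the ears when it is seated.
- plate_eye (a point): Centre of the plate's eye: x = 52, y = 0, z = 42 mm in the plate's frame; its axes are those of the plate.
- plate_b: Bystander: plain aluminium plate without eye or red band, 160 x 12 x 80 mm, upright in a slot of the rack. Origin: centre of its underside edge; x along its length.
- plate_c: Bystander: same as plate_b, in another slot.
- holster: Fixed blue steel pocket, on the other side of the fixture from the rack, yaw up to 0.3 rad. Origin on the bench; the block spans x = 30 to 95, y = +-23 mm, top 70 mm up; its mouth faces the holster's -x. Pocket floor 30 mm above the bench; inside 34 mm wide, 34 mm high, 55 mm deep, roofed. The bench ahead of the mouth is clear for 170 mm.
- holster_mouth (a point): Pin axis at the mouth: x = 30, y = 0, z = 45 mm in the holster's frame; axes as the holster.
- pin: Loose bronze pin, 0.3 to 0.55 kg, level in the holster, head inside, shank out. Origin: on the axis at the shoulder (shank meets head); x points to the tip. Shank 16 mm thick, 80 mm long, last 12 mm tapering to 8; head a 30 x 30 mm block 50 mm long. Slides out freely. Centre of mass lies within the head: set on the bench it lies level on a flat of the head, shank in the air.
- pin_seat (a point): Point on the pin's axis 20.5 mm ahead of the shoulder, on the shank: it meets yoke_eye when the pin is fully home from either side. Axes as the pin.
- pin_head (a point): Centre of the square head, 25 mm behind the shoulder. Axes as the pin.
- core_print: Bystander: fragile cream ceramic core print, 90 mm tall, foot 56 mm in diameter, upright on the bench about 105 mm to one side of the yoke, in the pin's way on that side. Origin: centre of its underside.
- rammer: Bystander: low brass rammer head, a disc 60 mm in diameter and 24 mm high, flat on the bench about 105 mm to the other side of the yoke; the pin can pass above it. Origin: centre of its underside.
There are look-alikes about, which are no part of the job. Leave any orange look-alike of the eye_plate alone.

How it is judged (in metres and radians):
On the way, in this order (a step that is already met when the one before it is completed fails the run):
1. the eyed plate stands seated in the fixture, its eye between the ears and in line with their holes (distance between plate_eye and yoke_eye below 0.006 m and angle between the x axis of eye_plate and the x axis of fixture, either way round below 0.1 rad and angle between eye_plate's own z axis and vertical below 0.15 rad), for 0.2 s.
2. the pin passes through both ears and the eye with its head up against the ear (distance between pin_seat and yoke_eye below 0.006 m and angle between the x axis of pin and the y axis of fixture, either way round below 0.12 rad), for 0.2 s.
At the end, for the whole second after the job is handed in: The eyed plate stands upright in the fixture with its eye within 6 mm of the axis point between the ears, the pin lies through both ears and the eye (within 0.12 rad of the holes' axis) with its seat point within 6 mm of that point, both at rest and released (all of step 1 and all of step 2 and linear speed of each of pin, eye_plate below 0.02 m/s and angular speed of each of pin, eye_plate below 0.2 rad/s); the robot touches nothing.
It fails at once if the core print is shifted by 15 mm or tipped (distance of core_print from where it was at the start of the episode above 0.015 m or angle between core_print's own z axis and vertical above 0.25 rad).
It fails at once if the rammer head is shifted by 15 mm (distance of rammer from where it was at the start of the episode above 0.015 m).
It fails at once if one of the other plates is shifted by 15 mm (distance of any of plate_b, plate_c from where it was at the start of the episode above 0.015 m).
It also fails if it takes over 72 s, if anything falls off the work surface, if the arm or the gripper's body presses on something with over 40 N, if the wrist force passes 120 N, or if a joint passes its speed limit or range.

ROBOT

A 7-joint arm with a two-finger parallel gripper is mounted at the origin on the work surface. World frame = base frame: x ahead of the robot, y to its left, z up, the work surface at z = 0. Lengths are in m, angles in degrees, forces in N, time in s.
With the tool pointing down it reaches from about 0.425 to 0.875 m from the base axis. Payload 4.7 kg.
Tool frame: the origin (TCP) lies between the finger pads; the fingertips stand 8 mm ahead of it and the grasp point (between the pads) lies 11 mm behind it (env.tip_extent is the distance from the TCP to the fingertips, in m); z points along the fingers, y is the line along which they close (so a half turn about z gives the same grasp; the last joint's range is limited). The gripper opens to 87 mm and grips with 3 to 60 N. Pads are 19 mm wide; open, the fingers measure 117 mm over their backs; the gripper's body (75 mm by 190 mm) begins 51 mm behind the grasp point.
Start: joints at [71.912, 18.392, -4.016, 83.108, 1.295, 78.541, -3.26], TCP at [0.21, -0.615, 0.231] pointing down, gripper open.
Joint ranges: [-163.93, 163.93], [-17.29, 119.83], [-79.2, 71.16], [3.27, 140.29], [-89.18, 269.18], [5.43, 117.66], [-154.24, 154.24]. Speed limits (degrees/s): [147.25, 147.25, 180, 180, 180, 180, 180].

INTERFACE

Orientations are given as [roll, pitch, yaw] about the fixed x, y, z axes, in that order (R = Rz(yaw) Ry(pitch) Rx(roll)).
In Python, from cell import sensors, vision, workorder, env gives the robot as it stands.
- The arm moves only by the tool drive_tool, never from a script. Its argument "moves" is a list of rows, each an object of numbers: "x", "y", "z": the shift along the tool's x, y, z in mm; "rx", "ry", "rz": the turn, a rotation vector about the tool's x, y, z in rad; "fingers": the closure, from -1 (fully open) to 1 (shut). In form: [{"x": .., "y": .., "z": .., "rx": .., "ry": .., "rz": .., "fingers": ..}, ...]. A call has 1 to 20 rows; each row is the pose to reach, as a shift and turn from the pose commanded when the call began, along the tool's axes at that moment; what a row does not reach only later rows make up. A row lasts 1/8 s, in which the tool goes at most 62.5 mm and 10.7 degrees, less where a joint would pass 70% of its speed; a pose out of reach is approached as far as the arm can. A call with a gripper value outside its range is refused whole. The fingers move at their own pace and stop on an object; "force" is the grip in N (left out, the last holds). Time passes only in rows, so rows that repeat a pose let the fingers close. It gives the time, the measured TCP pose, the force, the opening and the grip force at its end, in the units of the state.
- sensors.get_obs(): the state, without advancing time (a new reading comes with each control period).
- vision.read_camera(name): name is "scene" or "top"; returns a dict with "image" (384x512x3 uint8, red, green, blue), "fx", "fy", "cx", "cy" (pixels), "R" (3x3) and "t" (3): a world point X has camera coordinates R X + t. Camera axes: x right, y down, z forward; pixel columns grow to the right and rows downward; lengths in m; the calibration is good to about 2 mm. A picture is of the moment at which its call begins. There is no depth.
- workorder.sign_off(): hands the job in; it is judged then, once.
The state is a dict: "time_s": time; "qpos": joint angles; "joint_velocities": joint speeds; "effort": joint torques, N m; "tool_pos": TCP position; "tool_rot": TCP orientation; "force": force on the tool from outside, world axes, zero at the start; "wrist_torque": the same for the moment, N m; "grip_width": finger opening in m; "grasp_force": force on a finger pad.
Only numpy, scipy, OpenCV 4.12 (cv2) and the standard library are available. Lean on these libraries where they do the work, as an engineer would, in place of code of your own. Each camera call takes 0.05 s, during which the arm holds its last target. There are 200 camera calls.

## Working session

There is one attempt and no reset: what is moved stays moved. The work goes in short steps, Python scripts to look and compute and a tool call to move; the robot and the scene stay as the last step left them, time stands still between calls to the robot, and variables do not carry over. Pictures are saved under pics/ and viewed, at most 13 in all, crops included, and the job is handed in when it is done.

Besides the shell and the picture viewer there is one more tool, called after "Emit:" in YAML: its name, and indented under it one key for each argument. drive_tool: Moves the arm, as the interface text tells. Its arguments: {"type":"object","properties":{"moves":{"type":"array"},"force":{"type":"number"}},"required":["moves"]}

```bash
mkdir -p pics; python3 - <<'E'
from cell import sensors, vision, workorder, env
import cv2,numpy as np,json
for n in("top","scene"):
    c=vision.read_camera(n); cv2.imwrite(f"pics/{n}0.png",cv2.resize(c["image"][:,:,::-1],(800,600),interpolation=cv2.INTER_CUBIC))
    np.savez(f"{n}0.npz",**c); print(n,c["fx"],c["cx"],c["cy"],np.round(c["R"],3).tolist(),np.round(c["t"],3))
o=sensors.get_obs();print(o);print(env.tip_extent)
E
```

```text
top 445.1995017937511 253.32030916155003 183.2025800635952 [[0.019, -1.0, 0.003], [-0.987, -0.019, -0.159], [0.159, -0.0, -0.987]] [-0.107  0.572  1.203]
scene 407.04727926952336 252.11645219101587 197.47007951689318 [[-0.256, 0.967, 0.016], [0.747, 0.208, -0.632], [-0.614, -0.15, -0.775]] [ 0.194 -0.341  1.867]
{'time_s': 0.1, 'qpos': array([71.91162837, 18.43581524, -4.01509518, 83.16788766,  1.29575201,
       78.54152965, -3.2590872 ]), 'joint_velocities': array([-0.129847  , -0.0388646 ,  0.03012872, -0.12632788, -0.11262347,
       -0.05641466,  0.013921  ]), 'effort': array([-5.07635177e-04, -4.92570305e+01, -4.05815346e-01, -3.13398850e+01,
       -6.39643217e-02,  3.93755652e-02,  5.62947423e-05]), 'tool_pos': array([ 0.21029343, -0.61452864,  0.22955967]), 'tool_rot': array([-1.79900040e+02,  6.35624403e-03,  1.88986201e+01]), 'force': array([ 0.49796075, -0.08688957,  0.50838673]), 'wrist_torque': array([ 0.0001434 , -0.02369783,  0.00901944]), 'grasp_force': 0.0, 'grip_width': 0.08710457778709738}
0.008
```

View pics/top0.png

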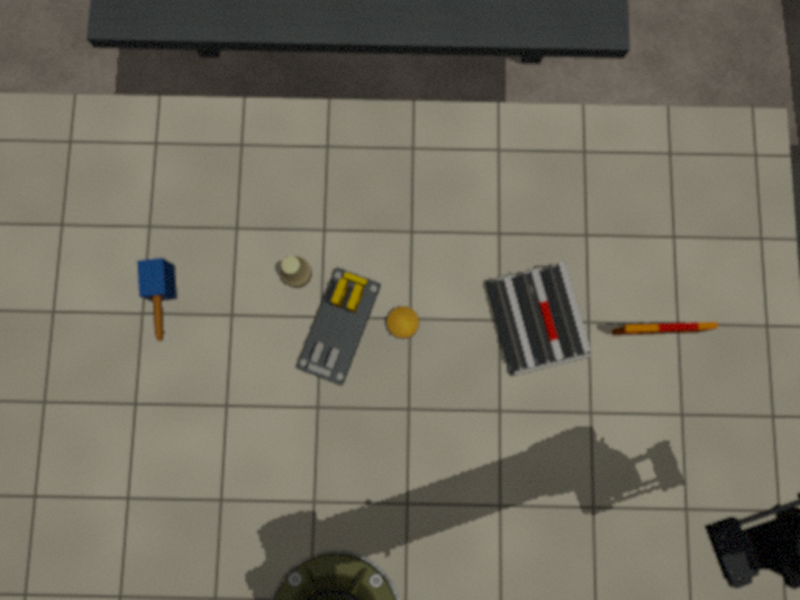

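View pics/scene0.png

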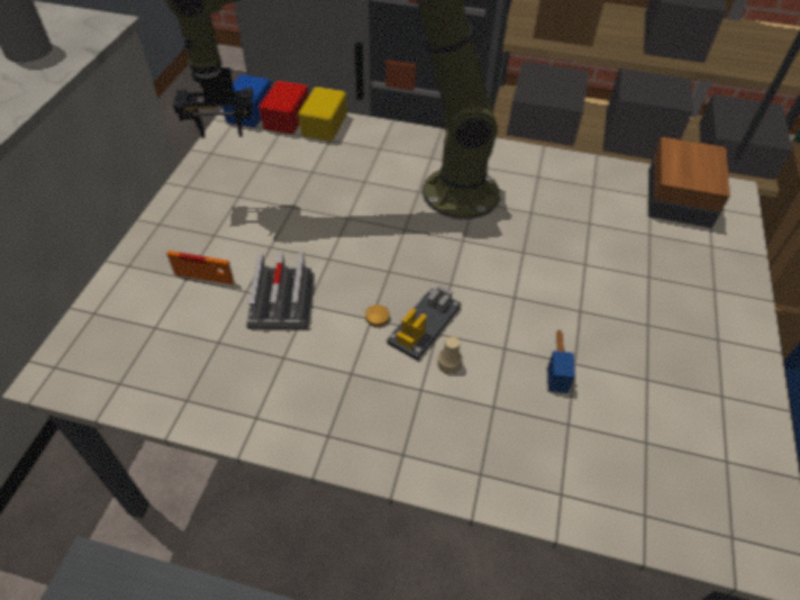

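```bash
cat > h.py <<'E'
import cv2,numpy as np
def panel(img,x0,x1,y0,y1,s):
    im=cv2.resize(img[y0:y1,x0:x1,::-1],None,fx=s,fy=s,interpolation=cv2.INTER_CUBIC)
    im=cv2.convertScaleAbs(im,alpha=1.4)
    for x in range(-(-x0//10)*10,x1,10):
        X=int((x+.5-x0)*s); cv2.line(im,(X,0),(X,6),(0,0,255),1); cv2.putText(im,str(x),(X-8,16),0,.33,(0,0,255),1)
    for y in range(-(-y0//10)*10,y1,10):
        Y=int((y+.5-y0)*s); cv2.line(im,(0,Y),(6,Y),(0,0,255),1); cv2.putText(im,str(y),(7,Y+4),0,.33,(0,0,255),1)
    im[:,-1]=(255,0,255); return im
def proj(c,X):
    p=np.atleast_2d(X)@c["R"].T+c["t"]; return np.c_[c["fx"]*p[:,0]/p[:,2]+c["cx"],c["fy"]*p[:,1]/p[:,2]+c["cy"]]
E
python3 - <<'E'
from h import *
t=np.load("top0.npz")["image"];s=np.load("scene0.npz")["image"]
cv2.imwrite("pics/A.png",np.hstack([panel(t,*r,163,250,4.8) for r in((184,246),(308,380),(84,116))]))
cv2.imwrite("pics/B.png",np.hstack([panel(s,*r,6) for r in((155,203,156,226),(245,300,176,246),(346,374,204,274))]))
E
```

```text
(no output)
```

View pics/A.png

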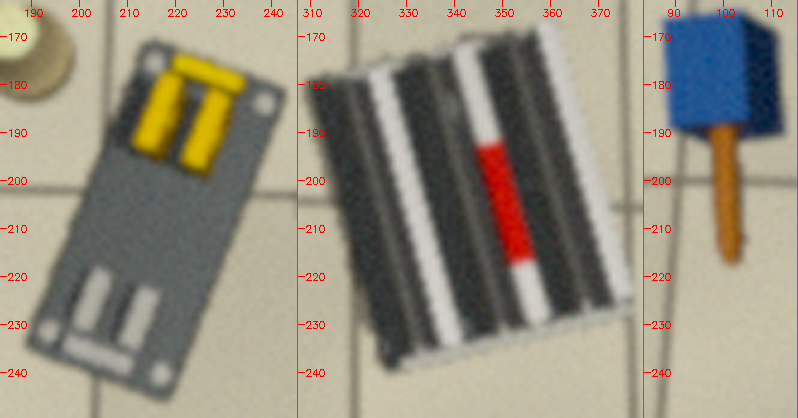

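View pics/B.png

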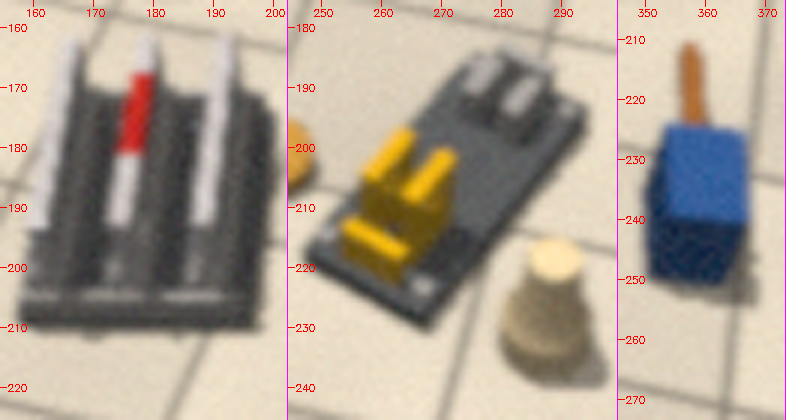

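```bash
cat >> h.py <<'E'
from scipy.optimize import least_squares
def fit(obs,x0):
    # obs: list of (cam, local pts Nx3, pix Nx2)
    def W(p,L):
        c,s=np.cos(p[2]),np.sin(p[2]); L=np.asarray(L,float)
        return np.c_[p[0]+c*L[:,0]-s*L[:,1],p[1]+s*L[:,0]+c*L[:,1],L[:,2]]
    r=lambda p:np.concatenate([(proj(c,W(p,L))-P).ravel() for c,L,P in obs])
    s=least_squares(r,x0,loss="soft_l1"); return s.x,r(s.x).reshape(-1,2)
E
cat > m.py <<'E'
from h import *
t=dict(np.load("top0.npz"));s=dict(np.load("scene0.npz"))
a=lambda P,ox,sx,oy,k:np.array([[(x-sx)/k+ox-.5,y/k+oy-.5] for x,y in P])
show=lambda n,f:print(n,np.round(f[0][:2]*1000,1),round(np.degrees(f[0][2]),2),np.round(f[1],1).tolist())
FL=[(100,45,20),(100,-45,20),(-100,-45,20),(-100,45,20),(74,20.5,84),(74,8.5,84),(30,20.5,84),(30,8.5,84),(74,-8.5,84),(74,-20.5,84),(30,-8.5,84),(30,-20.5,84),(-42,8.5,50),(-77,8.5,50),(-42,-8.5,50),(-77,-8.5,50)]
Ft=a([(146,40),(286,92),(167,400),(27,346),(160,72),(185,78),(134,150),(158,158),(205,88),(232,95),(182,167),(207,176),(111,272),(93,335),(138,287),(120,345)],184,0,163,4.8)
fl2=[(30,8.5,84),(30,20.5,84),(74,20.5,84),(74,8.5,84),(30,-8.5,84),(30,-20.5,84),(74,-20.5,84),(74,-8.5,84),(100,45,20),(100,-45,20),(-100,45,20)]
Fs=a([(437,150),(456,155),(423,202),(403,194),(417,138),(405,127),(363,175),(381,182),(427,333),(304,255),(588,122)],245,288,176,6)
mm=lambda L:np.array(L)/1000
x0=[.6,0,-.35]
show("fix top",fit([(t,mm(FL),Ft)],x0));show("fix scene",fit([(s,mm(fl2),Fs)],x0));show("fix both",fit([(t,mm(FL),Ft),(s,mm(fl2),Fs)],x0))
HL=[(95,23,70),(95,-23,70),(30,-23,70),(30,23,70)]
Ht=a([(667,20),(745,12),(748,127),(669,129)],84,643.2,163,4.8)
hs=[(30,-23,70),(30,23,70),(95,23,70),(95,-23,70)]
Hs=a([(667,124),(746,134),(746,222),(650,215)],346,618,204,6)
x0=[.6,.4,0]
show("hol top",fit([(t,mm(HL),Ht)],x0));show("hol scene",fit([(s,mm(hs),Hs)],x0));show("hol both",fit([(t,mm(HL),Ht),(s,mm(hs),Hs)],x0))
PL=[(23,6,80+10),(23,-6,90),(-47,6,90),(-47,-6,90),(-80,6,90),(-80,-6,90),(80,6,90),(80,-6,90)]
Pt=a([(477,147),(502,143),(511,267),(536,261),(528,325),(552,320),(454,45),(477,39)],308,297.6,163,4.8)
x0=[.6,-.4,.2]
show("plate top",fit([(t,mm(PL),Pt)],x0))
ps=[(23,-6,90),(23,6,90),(-47,-6,90),(-47,6,90),(80,-6,90),(80,6,90)]
Ps=a([(116,152),(140,152),(137,74),(153,75),(106,224),(129,226)],155,0,156,6)
show("plate scene",fit([(s,mm(ps),Ps)],x0));
# ray-plane for pin tip / points
def ray(c,px,z):
    d=c["R"].T@np.array([(px[0]-c["cx"])/c["fx"],(px[1]-c["cy"])/c["fy"],1]);o=-c["R"].T@c["t"];return (o+d*(z-o[2])/d[2])*1000
for c,P in((t,a([(733,264),(725,127)],84,643.2,163,4.8)),(s,a([(690,43),(695,124)],346,618,204,6))):
    print("pin tip, mouth",[ray(c,p,.045)[:2].round(1).tolist() for p in P])
print("core",ray(t,a([(25,55)],184,0,163,4.8)[0],.05)[:2].round(),"rammer",ray(t,(402/800*512,322/800*512),.024)[:2].round())
E
python3 m.py
```

```text
fix top [504.4   7.2] -19.31 [[0.4, -0.6], [0.5, -0.6], [0.2, 1.3], [-0.5, 1.2], [0.5, 0.3], [-0.6, 0.5], [0.0, -1.0], [-0.8, -1.1], [1.1, 0.6], [-0.4, 0.6], [0.0, -0.8], [-1.0, -1.2], [0.5, 1.0], [-0.4, -0.2], [0.7, 0.0], [-0.2, -0.1]]
fix scene [509.1  10.1] -18.4 [[0.8, -0.1], [0.5, 0.5], [-0.5, 0.8], [0.0, 0.6], [0.2, -0.1], [-0.6, 0.3], [-0.2, 0.2], [-0.4, 0.5], [0.0, -2.5], [-0.2, -0.7], [0.5, -2.7]]
fix both [505.3   8. ] -18.77 [[-0.2, -0.9], [0.0, -1.2], [0.3, 0.9], [-0.5, 1.2], [-0.0, -0.1], [-1.1, 0.1], [-0.3, -1.3], [-1.2, -1.5], [0.6, 0.1], [-0.9, 0.1], [-0.3, -1.2], [-1.4, -1.6], [0.4, 0.7], [-0.4, -0.4], [0.5, -0.3], [-0.2, -0.4], [0.5, -1.0], [0.1, -0.3], [-0.9, -0.2], [-0.4, -0.4], [-0.2, -1.0], [-1.0, -0.6], [-0.6, -0.8], [-0.8, -0.5], [-0.5, -3.5], [-0.6, -1.8], [0.2, -3.4]]
hol top [515.5 329.1] 5.29 [[-0.2, -0.2], [0.3, 0.3], [0.1, -0.5], [-0.2, 0.3]]
hol scene [521.3 333.2] 3.55 [[-0.3, -0.4], [-0.2, 0.1], [-0.5, 0.8], [1.8, -0.4]]
hol both [517.  330.9] 4.48 [[-0.3, -0.9], [0.1, -0.1], [-0.3, -0.9], [-0.7, -0.3], [-0.7, -1.4], [-0.6, -1.1], [-0.7, -0.4], [1.7, -1.4]]
plate top [ 525.  -357.2] 14.14 [[0.8, -0.4], [-0.1, -0.6], [0.4, -0.1], [-0.4, 0.1], [0.1, -0.1], [-0.5, -0.1], [0.2, 0.6], [-0.4, 0.9]]
plate scene [ 527.4 -354. ] 13.82 [[0.6, 0.3], [-0.1, 0.4], [-0.3, -0.4], [0.1, -0.5], [0.1, 0.1], [-0.4, -0.1]]
pin tip, mouth [[469.7, 320.5], [549.5, 331.0]]
pin tip, mouth [[469.9, 323.8], [530.5, 332.6]]
core [596.  85.] rammer [ 512. -109.]
```

Emit:
drive_tool:
  moves:
    - {"x":379,"y":-142,"z":40,"rz":0.083,"fingers":0.08}
    - {"x":379,"y":-142,"z":40,"rz":0.083,"fingers":0.08}
    - {"x":379,"y":-142,"z":40,"rz":0.083,"fingers":0.08}
    - {"x":379,"y":-142,"z":40,"rz":0.083,"fingers":0.08}
    - {"x":379,"y":-142,"z":40,"rz":0.083,"fingers":0.08}
    - {"x":379,"y":-142,"z":40,"rz":0.083,"fingers":0.08}
    - {"x":379,"y":-142,"z":40,"rz":0.083,"fingers":0.08}
    - {"x":379,"y":-142,"z":40,"rz":0.083,"fingers":0.08}
    - {"x":379,"y":-142,"z":40,"rz":0.083,"fingers":0.08}
    - {"x":379,"y":-142,"z":40,"rz":0.083,"fingers":0.08}
    - {"x":379,"y":-142,"z":40,"rz":0.083,"fingers":0.08}
  force: 25

```text
invalid input at $.moves[0]: expected keys x, y, z, rx, ry, rz, fingers
```

Emit:
drive_tool:
  moves:
    - {"x":379,"y":-142,"z":40,"rx":0,"ry":0,"rz":0.083,"fingers":0.08}
    - {"x":379,"y":-142,"z":40,"rx":0,"ry":0,"rz":0.083,"fingers":0.08}
    - {"x":379,"y":-142,"z":40,"rx":0,"ry":0,"rz":0.083,"fingers":0.08}
    - {"x":379,"y":-142,"z":40,"rx":0,"ry":0,"rz":0.083,"fingers":0.08}
    - {"x":379,"y":-142,"z":40,"rx":0,"ry":0,"rz":0.083,"fingers":0.08}
    - {"x":379,"y":-142,"z":40,"rx":0,"ry":0,"rz":0.083,"fingers":0.08}
    - {"x":379,"y":-142,"z":40,"rx":0,"ry":0,"rz":0.083,"fingers":0.08}
    - {"x":379,"y":-142,"z":40,"rx":0,"ry":0,"rz":0.083,"fingers":0.08}
    - {"x":379,"y":-142,"z":40,"rx":0,"ry":0,"rz":0.083,"fingers":0.08}
    - {"x":379,"y":-142,"z":40,"rx":0,"ry":0,"rz":0.083,"fingers":0.08}
    - {"x":379,"y":-142,"z":40,"rx":0,"ry":0,"rz":0.083,"fingers":0.08}
  force: 25

```text
time_s: 1.48
tool_pos: [0.5221, -0.3592, 0.1908]
tool_rot: [180.0, 0.0, 14.0]
force: [0.6, 0.3, 0.5]
grip_width: 0.0396
grasp_force: 0.0
```

Emit:
drive_tool:
  moves:
    - {"x":1.5,"y":-1.5,"z":30,"rx":0,"ry":0,"rz":0,"fingers":0.08}
    - {"x":1.5,"y":-1.5,"z":60,"rx":0,"ry":0,"rz":0,"fingers":0.08}
    - {"x":1.5,"y":-1.5,"z":85,"rx":0,"ry":0,"rz":0,"fingers":0.08}
    - {"x":1.5,"y":-1.5,"z":105,"rx":0,"ry":0,"rz":0,"fingers":0.08}
    - {"x":1.5,"y":-1.5,"z":115,"rx":0,"ry":0,"rz":0,"fingers":0.08}
    - {"x":1.5,"y":-1.5,"z":123,"rx":0,"ry":0,"rz":0,"fingers":0.08}
    - {"x":1.5,"y":-1.5,"z":123,"rx":0,"ry":0,"rz":0,"fingers":0.08}
    - {"x":1.5,"y":-1.5,"z":123,"rx":0,"ry":0,"rz":0,"fingers":0.5}
    - {"x":1.5,"y":-1.5,"z":123,"rx":0,"ry":0,"rz":0,"fingers":1}
    - {"x":1.5,"y":-1.5,"z":123,"rx":0,"ry":0,"rz":0,"fingers":1}
    - {"x":1.5,"y":-1.5,"z":123,"rx":0,"ry":0,"rz":0,"fingers":1}
    - {"x":1.5,"y":-1.5,"z":123,"rx":0,"ry":0,"rz":0,"fingers":1}
    - {"x":1.5,"y":-1.5,"z":123,"rx":0,"ry":0,"rz":0,"fingers":1}
  force: 20

```text
time_s: 3.1
tool_pos: [0.5243, -0.3562, 0.0678]
tool_rot: [180.0, -0.0, 14.1]
force: [-0.2, -0.3, 1.8]
grip_width: 0.0122
grasp_force: 20.0
```

Emit:
drive_tool:
  moves:
    - {"x":0,"y":0,"z":0,"rx":0,"ry":0,"rz":0,"fingers":1}
    - {"x":0,"y":0,"z":0,"rx":0,"ry":0,"rz":0,"fingers":1}
    - {"x":0,"y":0,"z":-8,"rx":0,"ry":0,"rz":0,"fingers":1}
    - {"x":0,"y":0,"z":-20,"rx":0,"ry":0,"rz":0,"fingers":1}
    - {"x":0,"y":0,"z":-40,"rx":0,"ry":0,"rz":0,"fingers":1}
    - {"x":0,"y":0,"z":-65,"rx":0,"ry":0,"rz":0,"fingers":1}
    - {"x":0,"y":0,"z":-95,"rx":0,"ry":0,"rz":0,"fingers":1}
    - {"x":0,"y":0,"z":-125,"rx":0,"ry":0,"rz":0,"fingers":1}
    - {"x":0,"y":0,"z":-145,"rx":0,"ry":0,"rz":0,"fingers":1}
    - {"x":0,"y":0,"z":-150,"rx":0,"ry":0,"rz":0,"fingers":1}
    - {"x":0,"y":0,"z":-150,"rx":0,"ry":0,"rz":0,"fingers":1}
  force: 50

```text
time_s: 4.47
tool_pos: [0.5239, -0.3558, 0.2171]
tool_rot: [-180.0, 0.0, 14.1]
force: [0.4, -0.9, -3.8]
grip_width: 0.012
grasp_force: 50.0
```

Emit:
drive_tool:
  moves:
    - {"x":6,"y":-30,"z":0,"rx":0,"ry":0,"rz":0.05,"fingers":1}
    - {"x":14,"y":-75,"z":0,"rx":0,"ry":0,"rz":0.12,"fingers":1}
    - {"x":24,"y":-120,"z":0,"rx":0,"ry":0,"rz":0.2,"fingers":1}
    - {"x":33,"y":-165,"z":0,"rx":0,"ry":0,"rz":0.28,"fingers":1}
    - {"x":42,"y":-210,"z":0,"rx":0,"ry":0,"rz":0.36,"fingers":1}
    - {"x":51,"y":-255,"z":10,"rx":0,"ry":0,"rz":0.44,"fingers":1}
    - {"x":60,"y":-300,"z":20,"rx":0,"ry":0,"rz":0.52,"fingers":1}
    - {"x":67,"y":-340,"z":35,"rx":0,"ry":0,"rz":0.57,"fingers":1}
    - {"x":70,"y":-355,"z":50,"rx":0,"ry":0,"rz":0.581,"fingers":1}
    - {"x":70,"y":-357.5,"z":55,"rx":0,"ry":0,"rz":0.581,"fingers":1}
    - {"x":70,"y":-357.5,"z":55,"rx":0,"ry":0,"rz":0.581,"fingers":1}
    - {"x":70,"y":-357.5,"z":55,"rx":0,"ry":0,"rz":0.581,"fingers":1}
  force: 50

```text
time_s: 5.98
tool_pos: [0.5051, 0.0063, 0.1629]
tool_rot: [180.0, -0.0, -19.3]
force: [-0.6, 0.3, -3.4]
grip_width: 0.0117
grasp_force: 50.0
```

```bash
python3 - <<'E'
from cell import sensors, vision
from h import *
o=sensors.get_obs();print(o["tool_pos"],o["tool_rot"],o["force"])
t=vision.read_camera("top");s=vision.read_camera("scene");np.savez("top1.npz",**t);np.savez("scene1.npz",**s)
cv2.imwrite("pics/C.png",np.hstack([panel(t["image"],180,250,155,250,5),panel(s["image"],240,305,160,255,5)]))
E
```

```text
[0.50506906 0.00628511 0.16285002] [ 1.79985918e+02 -3.55695154e-02 -1.92621976e+01] [-0.60149704  0.30945887 -3.411349  ]
```

View pics/C.png

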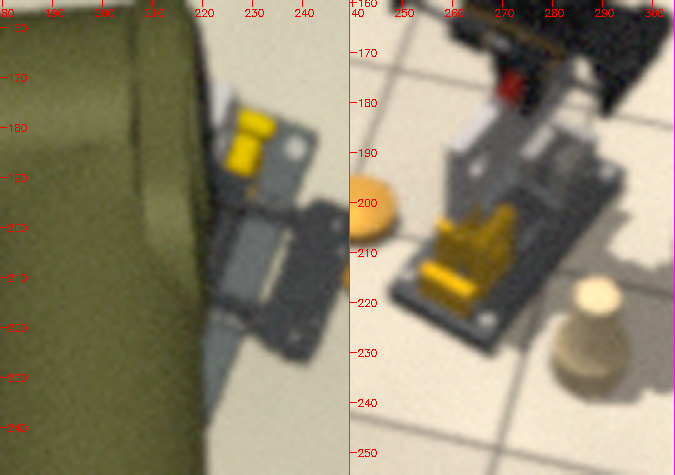

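```bash
cat > m2.py <<'E'
from h import *
t=dict(np.load("top1.npz"));s=dict(np.load("scene1.npz"))
z0=.105; c,sn=np.cos(np.radians(-19.26)),np.sin(np.radians(-19.26))
def W(L,x=.5051+.0007*c,y=.0063+.0007*sn): L=np.array(L)/1000; return np.c_[x+c*L[:,0]-sn*L[:,1],y+sn*L[:,0]+c*L[:,1],z0+L[:,2]]
L=[(52,6,42),(80,6,80),(80,-6,80),(80,6,0),(80,-6,0)]
print("scene panel px",((proj(s,W(L))+.5-[240,160])*5+[350,0]).round(0).tolist())
print("top panel px",((proj(t,W(L))+.5-[180,155])*5).round(0).tolist())
# fixture drawn with (507,8.8,-19)
def F(L,x,y,a): L=np.array(L)/1000;a=np.radians(a);return np.c_[x+np.cos(a)*L[:,0]-np.sin(a)*L[:,1],y+np.sin(a)*L[:,0]+np.cos(a)*L[:,1],L[:,2]]
for f in((.5053,.0075,-19.2),(.507,.0088,-19)):
    print(f,((proj(s,F([(74,20.5,84),(74,8.5,84),(74,-8.5,84),(74,-20.5,84),(30,20.5,84),(30,-20.5,84)],*f))+.5-[240,160])*5+[350,0]).round(0).tolist())
def blow(c,x0,x1,y0,y1,k): return panel(c["image"],x0,x1,y0,y1,k)
cv2.imwrite("pics/D.png",np.hstack([blow(s,250,290,165,220,10),blow(t,212,246,165,220,10)]))
E
python3 m2.py
```

```text
scene panel px [[483.0, 162.0], [463.0, 151.0], [448.0, 144.0], [459.0, 225.0], [444.0, 217.0]]
top panel px [[193.0, 142.0], [207.0, 78.0], [230.0, 86.0], [218.0, 106.0], [239.0, 114.0]]
(0.5053, 0.0075, -19.2) [[481.0, 247.0], [467.0, 239.0], [447.0, 229.0], [433.0, 221.0], [515.0, 207.0], [467.0, 182.0]]
(0.507, 0.0088, -19) [[483.0, 249.0], [469.0, 242.0], [449.0, 231.0], [435.0, 224.0], [516.0, 209.0], [468.0, 184.0]]
```

View pics/D.png

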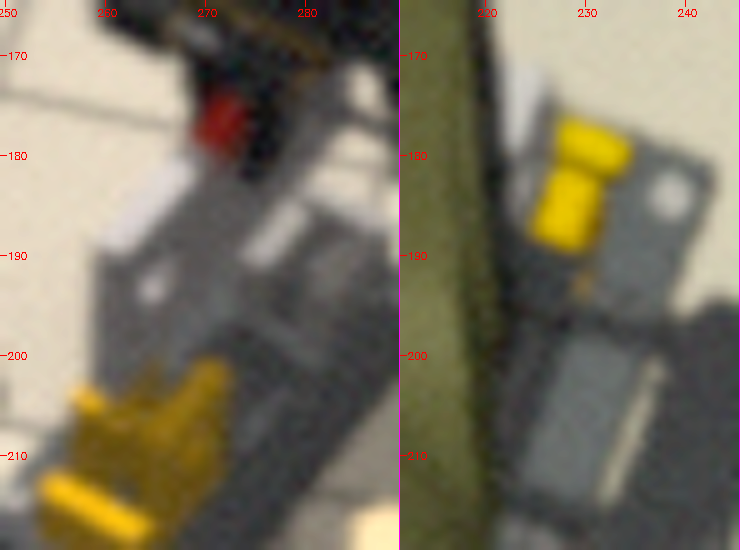

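Emit:
drive_tool:
  moves:
    - {"x":0.3,"y":-2.8,"z":0,"rx":0,"ry":0,"rz":-0.003,"fingers":1}
    - {"x":0.3,"y":-2.8,"z":6,"rx":0,"ry":0,"rz":-0.003,"fingers":1}
    - {"x":0.3,"y":-2.8,"z":12,"rx":0,"ry":0,"rz":-0.003,"fingers":1}
    - {"x":0.3,"y":-2.8,"z":18,"rx":0,"ry":0,"rz":-0.003,"fingers":1}
    - {"x":0.3,"y":-2.8,"z":23,"rx":0,"ry":0,"rz":-0.003,"fingers":1}
    - {"x":0.3,"y":-2.8,"z":26,"rx":0,"ry":0,"rz":-0.003,"fingers":1}
    - {"x":0.3,"y":-2.8,"z":29,"rx":0,"ry":0,"rz":-0.003,"fingers":1}
  force: 50

```text
time_s: 6.95
tool_pos: [0.506, 0.0102, 0.1334]
tool_rot: [180.0, -0.0, -19.0]
force: [-0.3, 0.9, -4.2]
grip_width: 0.0117
grasp_force: 50.0
```

Emit:
drive_tool:
  moves:
    - {"x":0,"y":0.8,"z":5,"rx":0,"ry":0,"rz":0,"fingers":1}
    - {"x":0,"y":0.8,"z":10,"rx":0,"ry":0,"rz":0,"fingers":1}
    - {"x":0,"y":0.8,"z":15,"rx":0,"ry":0,"rz":0,"fingers":1}
    - {"x":0,"y":0.8,"z":20,"rx":0,"ry":0,"rz":0,"fingers":1}
    - {"x":0,"y":0.8,"z":25,"rx":0,"ry":0,"rz":0,"fingers":1}
    - {"x":0,"y":0.8,"z":29,"rx":0,"ry":0,"rz":0,"fingers":1}
    - {"x":0,"y":0.8,"z":32,"rx":0,"ry":0,"rz":0,"fingers":1}
  force: 50

```text
time_s: 7.82
tool_pos: [0.5056, 0.0095, 0.1012]
tool_rot: [180.0, 0.0, -19.0]
force: [-0.2, 0.2, -4.0]
grip_width: 0.0118
grasp_force: 50.0
```

Emit:
drive_tool:
  moves:
    - {"x":0,"y":0,"z":6,"rx":0,"ry":0,"rz":0,"fingers":1}
    - {"x":0,"y":0,"z":12,"rx":0,"ry":0,"rz":0,"fingers":1}
    - {"x":0,"y":0,"z":17,"rx":0,"ry":0,"rz":0,"fingers":1}
    - {"x":0,"y":0,"z":20,"rx":0,"ry":0,"rz":0,"fingers":1}
    - {"x":1.5,"y":0,"z":20,"rx":0,"ry":0,"rz":0,"fingers":1}
    - {"x":3,"y":0,"z":20,"rx":0,"ry":0,"rz":0,"fingers":1}
    - {"x":4,"y":0,"z":20,"rx":0,"ry":0,"rz":0,"fingers":1}
    - {"x":4,"y":0,"z":20,"rx":0,"ry":0,"rz":0,"fingers":1}
  force: 50

```text
time_s: 8.82
tool_pos: [0.5075, 0.009, 0.0814]
tool_rot: [179.9, 0.3, -19.0]
force: [-6.6, 2.3, 0.2]
grip_width: 0.0117
grasp_force: 50.0
```

Emit:
drive_tool:
  moves:
    - {"x":-4,"y":0,"z":0,"rx":0,"ry":0,"rz":0,"fingers":1}
    - {"x":-6,"y":0,"z":0,"rx":0,"ry":0,"rz":0,"fingers":1}
    - {"x":-7.5,"y":0,"z":0,"rx":0,"ry":0,"rz":0,"fingers":1}
    - {"x":-8.5,"y":0,"z":0,"rx":0,"ry":0,"rz":0,"fingers":1}
    - {"x":-8.5,"y":0,"z":0,"rx":0,"ry":0,"rz":0,"fingers":1}
  force: 50

```text
time_s: 9.45
tool_pos: [0.5024, 0.0105, 0.082]
tool_rot: [-180.0, -0.1, -19.0]
force: [3.2, -1.1, -4.2]
grip_width: 0.0116
grasp_force: 50.0
```

Emit:
drive_tool:
  moves:
    - {"x":4,"y":0,"z":0,"rx":0,"ry":0,"rz":0,"fingers":1}
    - {"x":4,"y":2,"z":0,"rx":0,"ry":0,"rz":0,"fingers":1}
    - {"x":4,"y":3.5,"z":0,"rx":0,"ry":0,"rz":0,"fingers":1}
    - {"x":4,"y":4.5,"z":0,"rx":0,"ry":0,"rz":0,"fingers":1}
    - {"x":4,"y":4.5,"z":0,"rx":0,"ry":0,"rz":0,"fingers":1}
  force: 50

```text
time_s: 10.07
tool_pos: [0.5041, 0.0073, 0.0815]
tool_rot: [-179.8, -0.0, -19.0]
force: [2.0, 4.6, -5.7]
grip_width: 0.0119
grasp_force: 50.1
```

Emit:
drive_tool:
  moves:
    - {"x":0,"y":-4.5,"z":0,"rx":0,"ry":0,"rz":0,"fingers":1}
    - {"x":0,"y":-6.5,"z":0,"rx":0,"ry":0,"rz":0,"fingers":1}
    - {"x":0,"y":-8,"z":0,"rx":0,"ry":0,"rz":0,"fingers":1}
    - {"x":0,"y":-9,"z":0,"rx":0,"ry":0,"rz":0,"fingers":1}
    - {"x":0,"y":-9,"z":0,"rx":0,"ry":0,"rz":0,"fingers":1}
  force: 50

```text
time_s: 10.7
tool_pos: [0.5058, 0.0122, 0.0813]
tool_rot: [179.9, 0.1, -19.1]
force: [-3.3, -4.6, -2.5]
grip_width: 0.0117
grasp_force: 50.1
```

Emit:
drive_tool:
  moves:
    - {"x":0,"y":4.5,"z":0,"rx":0,"ry":0,"rz":0,"fingers":1}
    - {"x":0,"y":4.5,"z":1.5,"rx":0,"ry":0,"rz":0,"fingers":1}
    - {"x":0,"y":4.5,"z":3,"rx":0,"ry":0,"rz":0,"fingers":1}
    - {"x":0,"y":4.5,"z":4,"rx":0,"ry":0,"rz":0,"fingers":1}
    - {"x":0,"y":4.5,"z":4,"rx":0,"ry":0,"rz":0,"fingers":1}
  force: 50

```text
time_s: 11.32
tool_pos: [0.5053, 0.0101, 0.0778]
tool_rot: [-180.0, -0.0, -18.9]
force: [-1.6, -0.1, -0.7]
grip_width: 0.0114
grasp_force: 50.0
```

Emit:
drive_tool:
  moves:
    - {"x":0,"y":0,"z":0.5,"rx":0,"ry":0,"rz":0,"fingers":1}
    - {"x":0,"y":0,"z":0.5,"rx":0,"ry":0,"rz":0,"fingers":0.5}
    - {"x":0,"y":0,"z":0.5,"rx":0,"ry":0,"rz":0,"fingers":0.3}
    - {"x":0,"y":0,"z":0.5,"rx":0,"ry":0,"rz":0,"fingers":0.1}
    - {"x":0,"y":0,"z":0.5,"rx":0,"ry":0,"rz":0,"fingers":0.1}
    - {"x":0,"y":0,"z":-15,"rx":0,"ry":0,"rz":0,"fingers":0.1}
    - {"x":0,"y":0,"z":-50,"rx":0,"ry":0,"rz":0,"fingers":0.1}
    - {"x":0,"y":0,"z":-100,"rx":0,"ry":0,"rz":0,"fingers":0.1}
    - {"x":0,"y":0,"z":-130,"rx":0,"ry":0,"rz":0,"fingers":0.1}
    - {"x":0,"y":0,"z":-130,"rx":0,"ry":0,"rz":0,"fingers":0.1}
  force: 20

```text
time_s: 12.58
tool_pos: [0.5072, 0.0099, 0.2115]
tool_rot: [-179.9, -0.4, -19.0]
force: [-0.7, 0.8, -0.3]
grip_width: 0.0391
grasp_force: 0.0
```

```bash
cat > m3.py <<'E'
from h import *
def ray(c,px,z):
    d=c["R"].T@np.array([(px[0]-c["cx"])/c["fx"],(px[1]-c["cy"])/c["fy"],1]);o=-c["R"].T@c["t"];return (o+d*(z-o[2])/d[2])*1000
def pin(c,box,z):
    x0,x1,y0,y1=box; im=c["image"][y0:y1,x0:x1].astype(int)
    m=((im[...,0]-im[...,2]>45)&(im[...,0]>im[...,1]+15)).astype(np.uint8)
    n,l,st,_=cv2.connectedComponentsWithStats(m); m=l==1+st[1:,4].argmax()
    ys,xs=np.nonzero(m); w=(im[...,0]-im[...,2])[m]
    rows=np.unique(ys); P=np.array([ray(c,(x0+np.average(xs[ys==r],weights=w[ys==r]),y0+r),z)[:2] for r in rows])
    v=cv2.fitLine(P[2:-2].astype(np.float32),cv2.DIST_L2,0,.01,.01).ravel()
    return P[0].round(1),P[-1].round(1),"yaw",round(np.degrees(np.arctan(v[1]/v[0])),2),"pt",v[2:].round(1),len(rows)
if __name__=="__main__":
    t=dict(np.load("top0.npz"));s=dict(np.load("scene0.npz"))
    print(pin(t,(85,120,180,225),.045)); print(pin(s,(346,374,205,230),.045))
E
python3 m3.py
```

```text
(array([549.4, 331. ]), array([471.1, 322.6]), 'yaw', np.float32(7.77), 'pt', array([510.1, 327.7], dtype=float32), 29)
(array([471.5, 324. ]), array([525.2, 332.4]), 'yaw', np.float32(6.7), 'pt', array([498.6, 328.2], dtype=float32), 13)
```

Emit:
drive_tool:
  moves:
    - {"x":-20,"y":-62,"z":0,"rx":0,"ry":0,"rz":-0.18,"fingers":0.08}
    - {"x":-40,"y":-124,"z":0,"rx":0,"ry":0,"rz":-0.36,"fingers":0.08}
    - {"x":-60,"y":-186,"z":0,"rx":0,"ry":0,"rz":-0.54,"fingers":0.08}
    - {"x":-75,"y":-248,"z":0,"rx":0,"ry":0,"rz":-0.72,"fingers":0.08}
    - {"x":-82,"y":-300,"z":0,"rx":0,"ry":0,"rz":-0.9,"fingers":0.08}
    - {"x":-82,"y":-311,"z":0,"rx":0,"ry":0,"rz":-1.08,"fingers":0.08}
    - {"x":-82,"y":-311,"z":20,"rx":0,"ry":0,"rz":-1.26,"fingers":0.08}
    - {"x":-82,"y":-311,"z":40,"rx":0,"ry":0,"rz":-1.44,"fingers":0.08}
    - {"x":-82,"y":-311,"z":60,"rx":0,"ry":0,"rz":-1.62,"fingers":0.08}
    - {"x":-82,"y":-311,"z":60,"rx":0,"ry":0,"rz":-1.8,"fingers":0.08}
    - {"x":-82,"y":-311,"z":60,"rx":0,"ry":0,"rz":-1.98,"fingers":0.08}
    - {"x":-82,"y":-311,"z":60,"rx":0,"ry":0,"rz":-2.0,"fingers":0.08}
    - {"x":-82,"y":-311,"z":60,"rx":0,"ry":0,"rz":-2.0,"fingers":0.08}
  force: 20

```text
time_s: 14.2
tool_pos: [0.5286, 0.3302, 0.1472]
tool_rot: [-180.0, 0.0, 95.5]
force: [-0.4, 0.4, 0.6]
grip_width: 0.0402
grasp_force: 0.0
```

```bash
python3 - <<'E'
from cell import sensors, vision
from h import *
o=sensors.get_obs();print(o["tool_pos"],o["tool_rot"],o["qpos"].round())
t=vision.read_camera("top");s=vision.read_camera("scene");np.savez("top2.npz",**t);np.savez("scene2.npz",**s)
cv2.imwrite("pics/E.png",np.hstack([panel(t["image"],182,250,160,250,5.5),panel(s["image"],244,304,172,240,6)[:495]]) if 0 else np.vstack([panel(t["image"],170,300,160,250,3.3),panel(s["image"],244,304,172,212,429/60)]))
E
```

```text
[0.52859505 0.3301687  0.14716523] [-1.79962620e+02  1.42280788e-02  9.54603220e+01] [  7.  28. -54.  92.  23.  73. -46.]
```

View pics/E.png

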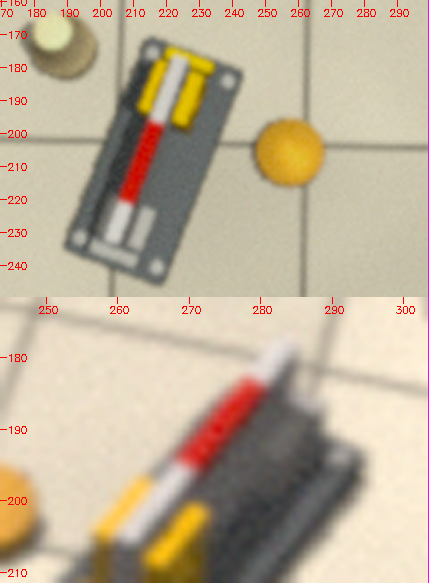

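Emit:
drive_tool:
  moves:
    - {"x":1,"y":2.5,"z":0,"rx":0,"ry":0,"rz":-0.18,"fingers":0.08}
    - {"x":1,"y":2.5,"z":0,"rx":0,"ry":0,"rz":-0.36,"fingers":0.08}
    - {"x":1,"y":2.5,"z":0,"rx":0,"ry":0,"rz":-0.54,"fingers":0.08}
    - {"x":1,"y":2.5,"z":0,"rx":0,"ry":0,"rz":-0.72,"fingers":0.08}
    - {"x":1,"y":2.5,"z":0,"rx":0,"ry":0,"rz":-0.9,"fingers":0.08}
    - {"x":1,"y":2.5,"z":0,"rx":0,"ry":0,"rz":-1.08,"fingers":0.08}
    - {"x":1,"y":2.5,"z":10,"rx":0,"ry":0,"rz":-1.26,"fingers":0.08}
    - {"x":1,"y":2.5,"z":25,"rx":0,"ry":0,"rz":-1.44,"fingers":0.08}
    - {"x":1,"y":2.5,"z":40,"rx":0,"ry":0,"rz":-1.6,"fingers":0.08}
    - {"x":1,"y":2.5,"z":50,"rx":0,"ry":0,"rz":-1.6,"fingers":0.08}
    - {"x":1,"y":2.5,"z":50,"rx":0,"ry":0,"rz":-1.6,"fingers":0.08}
    - {"x":1,"y":2.5,"z":50,"rx":0,"ry":0,"rz":-1.6,"fingers":0.08}
  force: 20

```text
time_s: 15.8
tool_pos: [0.5314, 0.3319, 0.0982]
tool_rot: [180.0, 0.1, -172.8]
force: [0.6, -0.2, 0.4]
grip_width: 0.0402
grasp_force: 0.0
```

Descend 57 mm and close gently, then firmly.

Emit:
drive_tool:
  moves:
    - {"x":0,"y":0,"z":20,"rx":0,"ry":0,"rz":0,"fingers":0.08}
    - {"x":0,"y":0,"z":40,"rx":0,"ry":0,"rz":0,"fingers":0.08}
    - {"x":0,"y":0,"z":52,"rx":0,"ry":0,"rz":0,"fingers":0.08}
    - {"x":0,"y":0,"z":57,"rx":0,"ry":0,"rz":0,"fingers":0.08}
    - {"x":0,"y":0,"z":57,"rx":0,"ry":0,"rz":0,"fingers":0.08}
    - {"x":0,"y":0,"z":57,"rx":0,"ry":0,"rz":0,"fingers":0.5}
    - {"x":0,"y":0,"z":57,"rx":0,"ry":0,"rz":0,"fingers":1}
    - {"x":0,"y":0,"z":57,"rx":0,"ry":0,"rz":0,"fingers":1}
    - {"x":0,"y":0,"z":57,"rx":0,"ry":0,"rz":0,"fingers":1}
    - {"x":0,"y":0,"z":57,"rx":0,"ry":0,"rz":0,"fingers":1}
  force: 15

```text
time_s: 17.05
tool_pos: [0.5313, 0.3316, 0.0408]
tool_rot: [-180.0, 0.0, -172.7]
force: [-0.1, -1.0, 1.6]
grip_width: 0.0159
grasp_force: 15.0
```

Emit:
drive_tool:
  moves:
    - {"x":0,"y":0,"z":0,"rx":0,"ry":0,"rz":0,"fingers":1}
    - {"x":0,"y":0,"z":-1,"rx":0,"ry":0,"rz":0,"fingers":1}
    - {"x":8,"y":0,"z":-1,"rx":0,"ry":0,"rz":0,"fingers":1}
    - {"x":18,"y":0,"z":-1,"rx":0,"ry":0,"rz":0,"fingers":1}
    - {"x":28,"y":0,"z":-1,"rx":0,"ry":0,"rz":0,"fingers":1}
    - {"x":38,"y":0,"z":-1,"rx":0,"ry":0,"rz":0,"fingers":1}
    - {"x":48,"y":0,"z":-1,"rx":0,"ry":0,"rz":0,"fingers":1}
    - {"x":58,"y":0,"z":-1,"rx":0,"ry":0,"rz":0,"fingers":1}
    - {"x":68,"y":0,"z":-1,"rx":0,"ry":0,"rz":0,"fingers":1}
    - {"x":76,"y":0,"z":-1,"rx":0,"ry":0,"rz":0,"fingers":1}
    - {"x":80,"y":0,"z":-1,"rx":0,"ry":0,"rz":0,"fingers":1}
    - {"x":80,"y":0,"z":-1,"rx":0,"ry":0,"rz":0,"fingers":1}
  force: 60

```text
time_s: 18.55
tool_pos: [0.4517, 0.3214, 0.0415]
tool_rot: [-180.0, 0.0, -172.7]
force: [0.6, 0.3, -3.8]
grip_width: 0.0147
grasp_force: 60.0
```

```bash
python3 - <<'E'
from cell import sensors, vision
from h import *
o=sensors.get_obs();print(o["wrist_torque"])
t=vision.read_camera("top");s=vision.read_camera("scene")
cv2.imwrite("pics/F.png",np.hstack([panel(t["image"],75,145,160,250,5.5),panel(s["image"],320,390,170,260,5.5)]))
E
```

```text
[ 0.09126779  0.02374159 -0.07347192]
```

View pics/F.png

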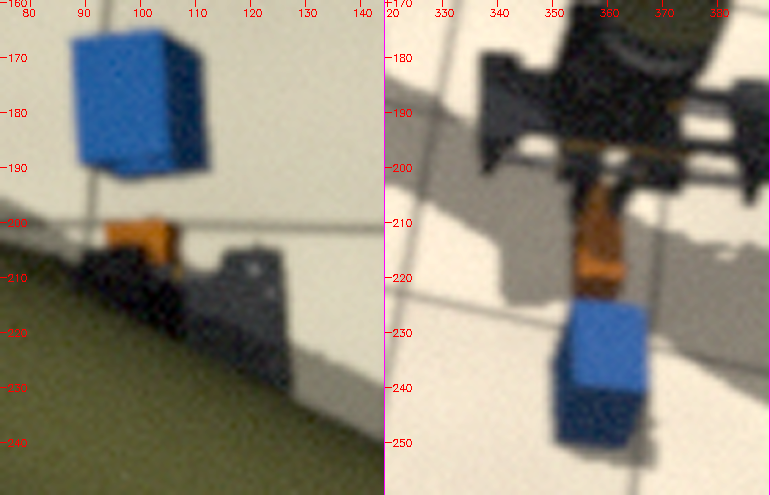

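Emit:
drive_tool:
  moves:
    - {"x":0,"y":0,"z":10,"rx":0,"ry":0,"rz":0,"fingers":1}
    - {"x":0,"y":0,"z":18,"rx":0,"ry":0,"rz":0,"fingers":1}
    - {"x":0,"y":0,"z":24,"rx":0,"ry":0,"rz":0,"fingers":1}
    - {"x":0,"y":0,"z":27,"rx":0,"ry":0,"rz":0,"fingers":1}
    - {"x":0,"y":0,"z":29,"rx":0,"ry":0,"rz":0,"fingers":1}
    - {"x":0,"y":0,"z":30,"rx":0,"ry":0,"rz":0,"fingers":1}
    - {"x":0,"y":0,"z":31,"rx":0,"ry":0,"rz":0,"fingers":1}
    - {"x":0,"y":0,"z":31,"rx":0,"ry":0,"rz":0,"fingers":1}
  force: 60

```text
time_s: 19.65
tool_pos: [0.4516, 0.3217, 0.0108]
tool_rot: [180.0, 0.0, -172.7]
force: [-1.3, -1.0, -0.8]
grip_width: 0.0143
grasp_force: 60.0
```

Emit:
drive_tool:
  moves:
    - {"x":0,"y":0,"z":0,"rx":0,"ry":0,"rz":0,"fingers":0.4}
    - {"x":0,"y":0,"z":0,"rx":0,"ry":0,"rz":0,"fingers":0.1}
    - {"x":0,"y":0,"z":0,"rx":0,"ry":0,"rz":0,"fingers":-0.15}
    - {"x":0,"y":0,"z":0,"rx":0,"ry":0,"rz":0,"fingers":-0.15}
    - {"x":0,"y":0,"z":-10,"rx":0,"ry":0,"rz":0,"fingers":-0.15}
    - {"x":0,"y":0,"z":-40,"rx":0,"ry":0,"rz":0,"fingers":-0.15}
    - {"x":-20,"y":0,"z":-50,"rx":0,"ry":0,"rz":0,"fingers":-0.15}
    - {"x":-41,"y":0,"z":-50,"rx":0,"ry":0,"rz":0,"fingers":-0.15}
    - {"x":-41,"y":0,"z":-50,"rx":0,"ry":0,"rz":0,"fingers":-0.15}
  force: 20

```text
time_s: 20.78
tool_pos: [0.4939, 0.3267, 0.0612]
tool_rot: [180.0, 0.0, -172.8]
force: [0.4, -0.0, -0.0]
grip_width: 0.05
grasp_force: 0.0
```

```bash
python3 - <<'E'
from cell import sensors, vision
from h import *
o=sensors.get_obs();print(o["tool_pos"],o["tool_rot"])
t=vision.read_camera("top");s=vision.read_camera("scene");np.savez("scene3.npz",**s)
W=np.array([[.4924,.3266,.015],[.5173,.3297,.03]]);print(proj(s,W),proj(t,W))
cv2.imwrite("pics/G.png",np.hstack([panel(t["image"],75,145,170,260,5.5),panel(s["image"],320,390,170,260,5.5)]))
E
```

```text
[0.49389856 0.32665463 0.06117039] [ 1.79955429e+02  4.97615829e-02 -1.72836086e+02]
[[355.90863729 220.41668265]
 [356.96783447 223.53077587]] [[104.15384845 210.3736493 ]
 [101.9513577  201.02811992]]
```

View pics/G.png

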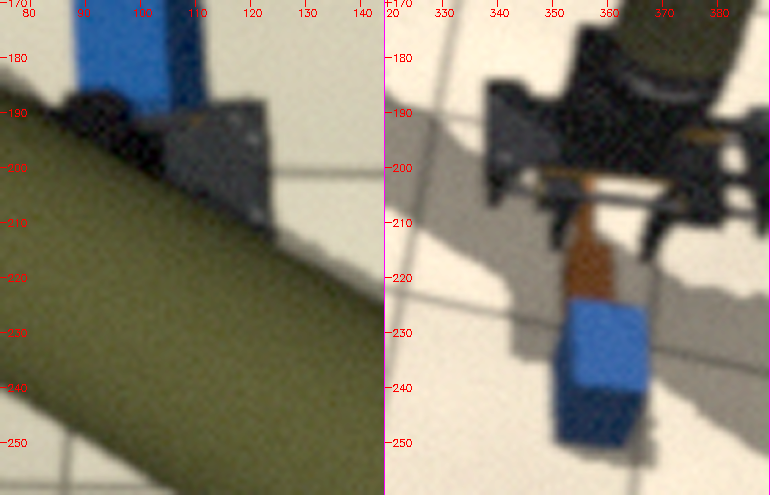

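Emit:
drive_tool:
  moves:
    - {"x":0,"y":0,"z":20,"rx":0,"ry":0,"rz":0,"fingers":-0.15}
    - {"x":0,"y":0,"z":38,"rx":0,"ry":0,"rz":0,"fingers":-0.15}
    - {"x":0,"y":0,"z":47,"rx":0,"ry":0,"rz":0,"fingers":-0.15}
    - {"x":0,"y":0,"z":50,"rx":0,"ry":0,"rz":0,"fingers":-0.15}
    - {"x":0,"y":0,"z":50,"rx":0,"ry":0,"rz":0,"fingers":0.2}
    - {"x":0,"y":0,"z":50,"rx":0,"ry":0,"rz":0,"fingers":1}
    - {"x":0,"y":0,"z":50,"rx":0,"ry":0,"rz":0,"fingers":1}
    - {"x":0,"y":0,"z":50,"rx":0,"ry":0,"rz":0,"fingers":1}
    - {"x":0,"y":0,"z":50,"rx":0,"ry":0,"rz":0,"fingers":1}
  force: 20

```text
time_s: 22.0
tool_pos: [0.4927, 0.3269, 0.011]
tool_rot: [180.0, 0.0, -172.7]
force: [-0.4, -0.4, 3.4]
grip_width: 0.0299
grasp_force: 20.0
```

Emit:
drive_tool:
  moves:
    - {"x":0,"y":0,"z":0,"rx":0,"ry":0,"rz":0,"fingers":1}
    - {"x":0,"y":0,"z":0,"rx":0,"ry":0,"rz":0,"fingers":1}
    - {"x":0,"y":0,"z":-10,"rx":0,"ry":0,"rz":0,"fingers":1}
    - {"x":0,"y":0,"z":-35,"rx":0,"ry":0,"rz":0,"fingers":1}
    - {"x":0,"y":0,"z":-70,"rx":0,"ry":0,"rz":0,"fingers":1}
    - {"x":0,"y":0,"z":-110,"rx":0,"ry":0,"rz":0,"fingers":1}
    - {"x":0,"y":0,"z":-150,"rx":0,"ry":0,"rz":0,"fingers":1}
    - {"x":0,"y":0,"z":-185,"rx":0,"ry":0,"rz":0.1,"fingers":1}
    - {"x":4,"y":-30,"z":-195,"rx":0,"ry":0,"rz":0.25,"fingers":1}
    - {"x":8,"y":-75,"z":-195,"rx":0,"ry":0,"rz":0.4,"fingers":1}
    - {"x":12,"y":-120,"z":-195,"rx":0,"ry":0,"rz":0.55,"fingers":1}
    - {"x":16,"y":-165,"z":-195,"rx":0,"ry":0,"rz":0.7,"fingers":1}
    - {"x":20,"y":-210,"z":-195,"rx":0,"ry":0,"rz":0.85,"fingers":1}
  force: 60

```text
time_s: 23.62
tool_pos: [0.4985, 0.1151, 0.2061]
tool_rot: [-180.0, 0.1, 138.4]
force: [0.6, -0.8, -4.0]
grip_width: 0.0296
grasp_force: 60.0
```

Emit:
drive_tool:
  moves:
    - {"x":-30,"y":-31,"z":0,"rx":0,"ry":0,"rz":0.15,"fingers":1}
    - {"x":-60,"y":-62,"z":0,"rx":0,"ry":0,"rz":0.3,"fingers":1}
    - {"x":-90,"y":-94,"z":0,"rx":0,"ry":0,"rz":0.45,"fingers":1}
    - {"x":-120,"y":-125,"z":0,"rx":0,"ry":0,"rz":0.6,"fingers":1}
    - {"x":-150,"y":-156,"z":0,"rx":0,"ry":0,"rz":0.75,"fingers":1}
    - {"x":-170,"y":-178,"z":0,"rx":0,"ry":0,"rz":0.9,"fingers":1}
    - {"x":-180,"y":-188,"z":0,"rx":0,"ry":0,"rz":1.05,"fingers":1}
    - {"x":-180.4,"y":-188.2,"z":30,"rx":0,"ry":0,"rz":1.15,"fingers":1}
    - {"x":-180.4,"y":-188.2,"z":60,"rx":0,"ry":0,"rz":1.176,"fingers":1}
    - {"x":-180.4,"y":-188.2,"z":90,"rx":0,"ry":0,"rz":1.176,"fingers":1}
    - {"x":-180.4,"y":-188.2,"z":110,"rx":0,"ry":0,"rz":1.176,"fingers":1}
    - {"x":-180.4,"y":-188.2,"z":110,"rx":0,"ry":0,"rz":1.176,"fingers":1}
    - {"x":-180.4,"y":-188.2,"z":110,"rx":0,"ry":0,"rz":1.176,"fingers":1}
  force: 60

```text
time_s: 25.25
tool_pos: [0.511, -0.1446, 0.0968]
tool_rot: [179.9, -0.0, 71.2]
force: [-0.9, -1.2, -4.0]
grip_width: 0.0294
grasp_force: 60.0
```

```bash
python3 - <<'E'
from cell import sensors, vision
from h import *
from m3 import pin
o=sensors.get_obs();print(o["tool_pos"],o["tool_rot"])
t=vision.read_camera("top");s=vision.read_camera("scene");np.savez("scene4.npz",**s);np.savez("top4.npz",**t)
p=o["tool_pos"];a=np.radians(o["tool_rot"][2]);u=np.array([np.cos(a),np.sin(a),0]);tip=p+105*u/1000+[0,0,.004];sh=p+25*u/1000+[0,0,.004]
print("tip,shoulder scene",proj(s,[tip,sh]).round(1).tolist(),"top",proj(t,[tip,sh]).round(1).tolist())
cv2.imwrite("pics/H.png",np.hstack([panel(t["image"],195,270,165,250,5),panel(s["image"],220,300,165,250,5)]))
E
```

```text
[ 0.51101982 -0.14457805  0.09679343] [ 1.79892429e+02 -2.55933647e-03  7.12273107e+01]
tip,shoulder scene [[255.5, 195.3], [237.2, 185.8]] top [[234.1, 190.4], [262.3, 200.5]]
```

View pics/H.png

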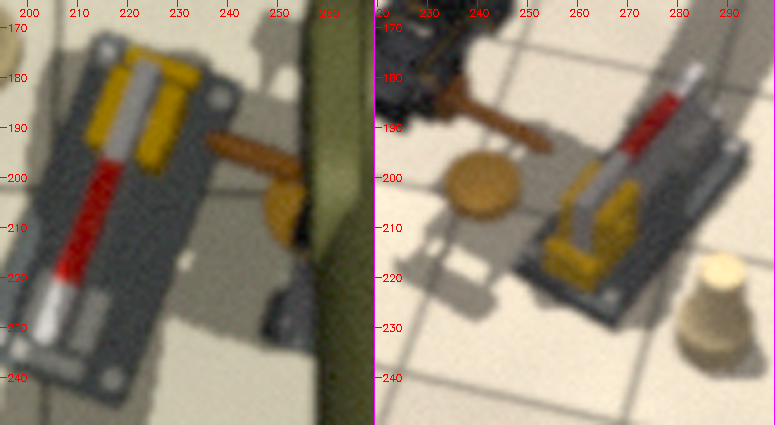

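```bash
cat > m4.py <<'E'
from h import *
import sys
t=dict(np.load("top4.npz"));s=dict(np.load("scene4.npz"))
def cols(c,c0,c1,r0,r1):
    out=[]
    for x in range(c0,c1):
        im=c["image"][r0(x):r1(x),x].astype(float); w=im[:,0]-im[:,2]; w=np.clip(w-w.max()*.35,0,None)
        out.append((x,r0(x)+np.average(np.arange(len(w)),weights=w)))
    return np.array(out)
# pin centre line guess: top row=192.5+ (x-236)*.36 ; scene row=194.5-(254.5-x)*.52
T=cols(t,239,250,lambda x:int(187.5+(x-236)*.36),lambda x:int(198.5+(x-236)*.36))
S=cols(s,239,252,lambda x:int(189-(254.5-x)*.52),lambda x:int(200-(254.5-x)*.52))
print(T.round(1).tolist(),S.round(1).tolist())
p0=np.array([.5110,-.1446,.1008])
def line(q):
    lat,dz,ya,pi=q; a=np.radians(71.23)+ya; u=np.array([np.cos(a)*np.cos(pi),np.sin(a)*np.cos(pi),np.sin(pi)])
    b=p0+lat/1000*np.array([np.sin(np.radians(71.23)),-np.cos(np.radians(71.23)),0])+[0,0,dz/1000]
    return b,u
def res(q):
    b,u=line(q);P=b+np.linspace(.02,.12,30)[:,None]*u
    r=[]
    for c,O in((t,T),(s,S)):
        k=proj(c,P);k=k[k[:,0].argsort()]; r.append(np.interp(O[:,0],k[:,0],k[:,1])-O[:,1])
    return np.concatenate(r)
f=least_squares(res,[0,0,0,0]);print("lat(+x fix),dz mm",f.x[:2].round(2),"yaw,pitch deg",np.degrees(f.x[2:]).round(2),"rms",np.std(f.fun).round(2))
b,u=line(f.x);print("tip lat/dz",(b+.105*u-(p0+.105*np.array([np.cos(np.radians(71.23)),np.sin(np.radians(71.23)),0])))*1000)
E
python3 m4.py
```

```text
[[239.0, 193.5], [240.0, 193.7], [241.0, 194.0], [242.0, 194.3], [243.0, 194.6], [244.0, 195.0], [245.0, 195.2], [246.0, 195.7], [247.0, 196.0], [248.0, 196.8], [249.0, 198.3]] [[239.0, 185.4], [240.0, 186.1], [241.0, 186.4], [242.0, 187.0], [243.0, 188.1], [244.0, 188.6], [245.0, 189.1], [246.0, 189.0], [247.0, 189.7], [248.0, 190.2], [249.0, 190.9], [250.0, 191.2], [251.0, 191.9]]
lat(+x fix),dz mm [-6.83 -3.16] yaw,pitch deg [-2.62  3.23] rms 0.33
tip lat/dz [-2.0243013   0.39685127  2.74454204]
```

Emit:
drive_tool:
  moves:
    - {"x":0,"y":-1.3,"z":15,"rx":0,"ry":0,"rz":0.003,"fingers":1}
    - {"x":0,"y":-1.3,"z":30,"rx":0,"ry":0,"rz":0.003,"fingers":1}
    - {"x":0,"y":-1.3,"z":38.8,"rx":0,"ry":0,"rz":0.003,"fingers":1}
    - {"x":0,"y":-1.3,"z":38.8,"rx":0,"ry":0,"rz":0.003,"fingers":1}
    - {"x":0,"y":-1.3,"z":38.8,"rx":0,"ry":0,"rz":0.003,"fingers":1}
  force: 60

```text
time_s: 25.98
tool_pos: [0.5092, -0.1441, 0.0569]
tool_rot: [180.0, -0.0, 71.0]
force: [-0.5, 0.4, -4.5]
grip_width: 0.0294
grasp_force: 60.0
```

Emit:
drive_tool:
  moves:
    - {"x":5,"y":0.5,"z":-1,"rx":0,"ry":0,"rz":0,"fingers":1}
    - {"x":10,"y":0.5,"z":-1,"rx":0,"ry":0,"rz":0,"fingers":1}
    - {"x":15,"y":0.5,"z":-1,"rx":0,"ry":0,"rz":0,"fingers":1}
    - {"x":19,"y":0.5,"z":-1,"rx":0,"ry":0,"rz":0,"fingers":1}
    - {"x":23,"y":0.5,"z":-1,"rx":0,"ry":0,"rz":0,"fingers":1}
    - {"x":27,"y":0.5,"z":-1,"rx":0,"ry":0,"rz":0,"fingers":1}
    - {"x":29,"y":0.5,"z":-1,"rx":0,"ry":0,"rz":0,"fingers":1}
  force: 60

```text
time_s: 26.85
tool_pos: [0.5188, -0.1166, 0.0578]
tool_rot: [180.0, -0.0, 71.1]
force: [0.0, 0.4, -4.0]
grip_width: 0.0292
grasp_force: 60.0
```

Emit:
drive_tool:
  moves:
    - {"x":2,"y":0,"z":0,"rx":0,"ry":0,"rz":0,"fingers":1}
    - {"x":4,"y":0,"z":0,"rx":0,"ry":0,"rz":0,"fingers":1}
    - {"x":6,"y":0,"z":0,"rx":0,"ry":0,"rz":0,"fingers":1}
    - {"x":8,"y":0,"z":0,"rx":0,"ry":0,"rz":0,"fingers":1}
    - {"x":8,"y":0,"z":0,"rx":0,"ry":0,"rz":0,"fingers":1}
  force: 60

```text
time_s: 27.48
tool_pos: [0.5217, -0.1094, 0.0579]
tool_rot: [180.0, -0.0, 71.0]
force: [1.8, 0.5, -5.1]
grip_width: 0.0294
grasp_force: 60.0
```

Emit:
drive_tool:
  moves:
    - {"x":0,"y":1.5,"z":0,"rx":0,"ry":0,"rz":0,"fingers":1}
    - {"x":0,"y":3,"z":0,"rx":0,"ry":0,"rz":0,"fingers":1}
    - {"x":0,"y":4,"z":0,"rx":0,"ry":0,"rz":0,"fingers":1}
    - {"x":0,"y":4,"z":0,"rx":0,"ry":0,"rz":0,"fingers":1}
  force: 60

```text
time_s: 27.98
tool_pos: [0.5249, -0.1106, 0.0576]
tool_rot: [-180.0, 0.0, 71.0]
force: [-2.1, -0.3, -3.6]
grip_width: 0.0296
grasp_force: 60.0
```

Emit:
drive_tool:
  moves:
    - {"x":0,"y":-2,"z":0,"rx":0,"ry":0,"rz":0,"fingers":1}
    - {"x":0,"y":-2,"z":-1.5,"rx":0,"ry":0,"rz":0,"fingers":1}
    - {"x":0,"y":-2,"z":-3,"rx":0,"ry":0,"rz":0,"fingers":1}
    - {"x":0,"y":-2,"z":-3,"rx":0,"ry":0,"rz":0,"fingers":1}
  force: 60

```text
time_s: 28.48
tool_pos: [0.5229, -0.11, 0.0604]
tool_rot: [-180.0, 0.0, 71.0]
force: [0.4, 0.7, -8.0]
grip_width: 0.0295
grasp_force: 60.0
```

Emit:
drive_tool:
  moves:
    - {"x":0,"y":0,"z":3,"rx":0,"ry":0,"rz":0,"fingers":1}
    - {"x":0,"y":0,"z":4.5,"rx":0,"ry":0,"rz":0,"fingers":1}
    - {"x":0,"y":0,"z":6,"rx":0,"ry":0,"rz":0,"fingers":1}
    - {"x":0,"y":0,"z":6,"rx":0,"ry":0,"rz":0,"fingers":1}
  force: 60

```text
time_s: 28.98
tool_pos: [0.5237, -0.1102, 0.0554]
tool_rot: [180.0, 0.0, 71.0]
force: [-1.7, -1.4, 1.6]
grip_width: 0.0298
grasp_force: 60.0
```

Emit:
drive_tool:
  moves:
    - {"x":2,"y":0,"z":-2.6,"rx":0,"ry":0,"rz":0,"fingers":1}
    - {"x":5,"y":0,"z":-2.6,"rx":0,"ry":0,"rz":0,"fingers":1}
    - {"x":8,"y":0,"z":-2.6,"rx":0,"ry":0,"rz":0,"fingers":1}
    - {"x":11,"y":0,"z":-2.6,"rx":0,"ry":0,"rz":0,"fingers":1}
    - {"x":14,"y":0,"z":-2.6,"rx":0,"ry":0,"rz":0,"fingers":1}
    - {"x":17,"y":0,"z":-2.6,"rx":0,"ry":0,"rz":0,"fingers":1}
  force: 60

```text
time_s: 29.72
tool_pos: [0.5288, -0.0937, 0.0573]
tool_rot: [-180.0, 0.0, 71.0]
force: [-0.3, -0.2, -4.7]
grip_width: 0.0297
grasp_force: 60.0
```

Free so far; continue.

Emit:
drive_tool:
  moves:
    - {"x":3,"y":0,"z":-0.4,"rx":0,"ry":0,"rz":0,"fingers":1}
    - {"x":6,"y":0,"z":-0.4,"rx":0,"ry":0,"rz":0,"fingers":1}
    - {"x":9,"y":0,"z":-0.4,"rx":0,"ry":0,"rz":0,"fingers":1}
    - {"x":12,"y":0,"z":-0.4,"rx":0,"ry":0,"rz":0,"fingers":1}
    - {"x":16,"y":0,"z":-0.4,"rx":0,"ry":0,"rz":0,"fingers":1}
    - {"x":20,"y":0,"z":-0.4,"rx":0,"ry":0,"rz":0,"fingers":1}
  force: 60

```text
time_s: 30.48
tool_pos: [0.5353, -0.0748, 0.0577]
tool_rot: [180.0, 0.0, 71.0]
force: [0.1, -1.1, -4.0]
grip_width: 0.0294
grasp_force: 60.0
```

Emit:
drive_tool:
  moves:
    - {"x":4,"y":0,"z":0,"rx":0,"ry":0,"rz":0,"fingers":1}
    - {"x":8,"y":0,"z":0,"rx":0,"ry":0,"rz":0,"fingers":1}
    - {"x":12,"y":0,"z":0,"rx":0,"ry":0,"rz":0,"fingers":1}
    - {"x":16,"y":0,"z":0,"rx":0,"ry":0,"rz":0,"fingers":1}
    - {"x":19,"y":0,"z":0,"rx":0,"ry":0,"rz":0,"fingers":1}
    - {"x":21,"y":0,"z":0,"rx":0,"ry":0,"rz":0,"fingers":1}
    - {"x":22,"y":0,"z":0,"rx":0,"ry":0,"rz":0,"fingers":1}
  force: 60

```text
time_s: 31.35
tool_pos: [0.5424, -0.0542, 0.0577]
tool_rot: [-180.0, 0.0, 71.0]
force: [0.8, 0.3, -3.9]
grip_width: 0.0294
grasp_force: 60.0
```

Emit:
drive_tool:
  moves:
    - {"x":1.5,"y":0,"z":0,"rx":0,"ry":0,"rz":0,"fingers":1}
    - {"x":3,"y":0,"z":0,"rx":0,"ry":0,"rz":0,"fingers":1}
    - {"x":4.5,"y":0,"z":0,"rx":0,"ry":0,"rz":0,"fingers":1}
    - {"x":6,"y":0,"z":0,"rx":0,"ry":0,"rz":0,"fingers":1}
    - {"x":7,"y":0,"z":0,"rx":0,"ry":0,"rz":0,"fingers":1}
    - {"x":7,"y":0,"z":0,"rx":0,"ry":0,"rz":0,"fingers":1}
  force: 60

```text
time_s: 32.1
tool_pos: [0.5446, -0.0478, 0.0577]
tool_rot: [-180.0, 0.0, 71.0]
force: [0.1, -0.2, -4.3]
grip_width: 0.0295
grasp_force: 60.0
```

Emit:
drive_tool:
  moves:
    - {"x":1.5,"y":0,"z":0,"rx":0,"ry":0,"rz":0,"fingers":1}
    - {"x":3,"y":0,"z":0,"rx":0,"ry":0,"rz":0,"fingers":1}
    - {"x":4.5,"y":0,"z":0,"rx":0,"ry":0,"rz":0,"fingers":1}
    - {"x":5.5,"y":0,"z":0,"rx":0,"ry":0,"rz":0,"fingers":1}
    - {"x":5.5,"y":0,"z":0,"rx":0,"ry":0,"rz":0,"fingers":1}
  force: 60

```text
time_s: 32.72
tool_pos: [0.5446, -0.0477, 0.0576]
tool_rot: [-179.9, 0.5, 70.8]
force: [-6.8, -10.8, 1.9]
grip_width: 0.0295
grasp_force: 60.0
```

Emit:
drive_tool:
  moves:
    - {"x":-4.5,"y":0,"z":0,"rx":0,"ry":0,"rz":0,"fingers":1}
    - {"x":-4.5,"y":0,"z":0,"rx":0,"ry":0,"rz":0,"fingers":1}
  force: 60

```text
time_s: 32.98
tool_pos: [0.5448, -0.0478, 0.0576]
tool_rot: [180.0, 0.1, 71.0]
force: [-0.6, -3.2, -3.8]
grip_width: 0.0297
grasp_force: 60.0
```

Open to about 45 mm and retreat upward.

Emit:
drive_tool:
  moves:
    - {"x":0,"y":0,"z":0,"rx":0,"ry":0,"rz":0,"fingers":0.25}
    - {"x":0,"y":0,"z":0,"rx":0,"ry":0,"rz":0,"fingers":0.1}
    - {"x":0,"y":0,"z":0,"rx":0,"ry":0,"rz":0,"fingers":-0.05}
    - {"x":0,"y":0,"z":0,"rx":0,"ry":0,"rz":0,"fingers":-0.05}
    - {"x":0,"y":0,"z":-8,"rx":0,"ry":0,"rz":0,"fingers":-0.05}
    - {"x":0,"y":0,"z":-25,"rx":0,"ry":0,"rz":0,"fingers":-0.05}
    - {"x":0,"y":0,"z":-60,"rx":0,"ry":0,"rz":0,"fingers":-0.05}
    - {"x":0,"y":0,"z":-110,"rx":0,"ry":0,"rz":0,"fingers":-0.05}
    - {"x":-60,"y":0,"z":-140,"rx":0,"ry":0,"rz":0,"fingers":-0.05}
    - {"x":-120,"y":0,"z":-140,"rx":0,"ry":0,"rz":0,"fingers":-0.05}
    - {"x":-180,"y":0,"z":-140,"rx":0,"ry":0,"rz":0,"fingers":-0.05}
    - {"x":-180,"y":0,"z":-140,"rx":0,"ry":0,"rz":0,"fingers":-0.05}
    - {"x":-180,"y":0,"z":-140,"rx":0,"ry":0,"rz":0,"fingers":-0.05}
  force: 20

```text
time_s: 34.6
tool_pos: [0.4869, -0.2164, 0.1987]
tool_rot: [179.9, -0.0, 71.0]
force: [-0.1, 0.5, 0.4]
grip_width: 0.0455
grasp_force: 0.0
```

```bash
python3 - <<'E'
from cell import vision
from h import *
t=vision.read_camera("top");s=vision.read_camera("scene")
cv2.imwrite("pics/I.png",np.hstack([panel(t["image"],185,265,160,250,5),panel(s["image"],225,300,160,250,5)]))
E
```

```text
(no output)
```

View pics/I.png

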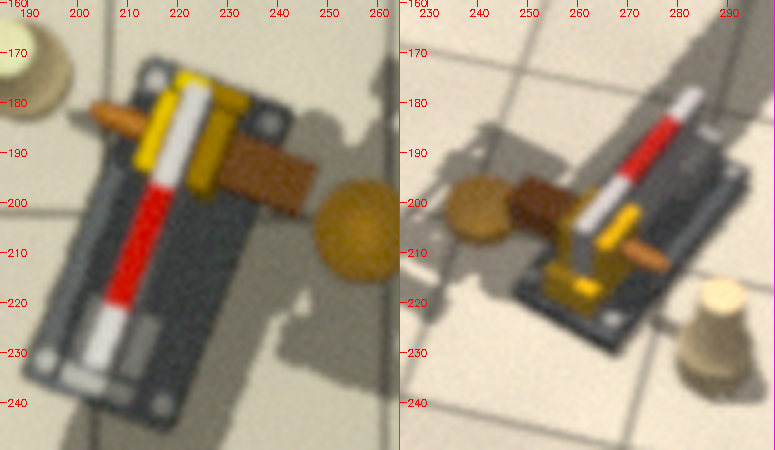

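```bash
python3 -c "
from cell import workorder
print(workorder.sign_off())"
```

```text
the job is handed in; nothing more can be done
None
```

The job is handed in: the last picture before sign-off showed the red-banded plate standing in the fixture and the pin through both ears and the eye with its head against the ear. The gripper was open and clear, at 34.6 s of the 72 s allowed; the judge's verdict was not shown to me.

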